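# Tip the flask nuts down the trough into the nut jar

## Robot

A 6-joint arm with a two-finger parallel gripper is mounted at the origin on the work surface. World frame = base frame: x ahead of the robot, y to its left, z up, the work surface at z = 0. Lengths are in m, angles in rad, forces in N, time in s.
With the tool pointing down it reaches from about 0.4 to 0.925 m from the base axis. Payload 3.4 kg.
Tool frame: the origin (TCP) lies midway between the tips of the shut fingers; the grasp point (between the pads) lies manip.hold_point_z behind it (manip.hold_point_z is the distance from the TCP to the grasp point, in m); z points along the fingers, y is the direction in which the jaws open and shut (so a half turn about z gives the same grasp; the last joint's range is limited). The gripper opens to 85 mm and grips with 20 to 120 N. Pads are 22 mm wide; open, the fingers measure 114 mm over their backs; the gripper's body (76 mm by 85 mm) begins 54 mm behind the grasp point. The pads swing forward as they close: fully open they stand 13 mm farther back than shut.
Start: joints at [1.163, 0.307, 1.506, -0, 1.328, -0.073], TCP at [0.189, 0.543, 0.231] pointing down, gripper open.
Joint ranges: [-3.12, 3.12], [-1.05, 2.28], [0.14, 2.33], [-1.42, 4.57], [0.1, 2.73], [-2.68, 2.68]. Speed limits (rad/s): [2.57, 2.57, 3.14, 3.14, 3.14, 3.14].

## Interface

Orientations are given as [roll, pitch, yaw] about the fixed x, y, z axes, in that order (R = Rz(yaw) Ry(pitch) Rx(roll)).
In Python, from plant import readout, cams, manip gives the robot as it stands.
- The arm moves only by the tool arm_command, never from a script. Its argument "moves" is a list that holds one entry, the list of rows, each a list of 5 numbers: the gripper command: -1 is fully open, 1 is shut, values between are in proportion, then the shift along the world's x, y, z in mm, then the turn about the world's z in rad. In form: [[[grip, tx, ty, tz, yaw], ...]]. A call has 1 to 10 rows; each row is the pose to reach, as a shift and turn from the pose measured when the call began; what a row does not reach only later rows make up. A row lasts 1/8 s, in which the tool goes at most 62.5 mm and 10.7 degrees, less where a joint would pass 70% of its speed; a pose out of reach is approached as far as the arm can. A call with a gripper value outside its range is refused whole. The fingers move at their own pace and stop on an object; "force" is the grip in N (left out, the last holds). Time passes only in rows, so rows that repeat a pose let the fingers close. It gives the time, the measured TCP pose, the force and the opening at its end, in the units of the state.
- readout.get_state(): the state, without advancing time (a new reading comes with each control period).
- cams.snapshot(name): name is "scene" or "top" or "wrist"; returns a dict with "color" (420x560x3 uint8, blue, green, red), "depth" (420x560 float32, m along the optical axis (not along the pixel's ray), 0 where there is no reading), "K" (3x3 intrinsics, pixels), "R" (3x3) and "t" (3): a world point X has camera coordinates R X + t; the wrist camera has in their place "tool_from_camera" (4x4, takes a point from camera to tool coordinates, whose origin is the TCP and whose axes are the flange's). Camera axes: x right, y down, z forward; pixel columns grow to the right and rows downward; lengths in m; the calibration is good to about 2 mm. A picture is of the moment at which its call begins: read the wrist's pose just before it.
- manip.job_done(): hands the job in, once; it reports no verdict.
The state is a dict: "t": time; "joint_pos": joint angles; "joint_velocities": joint speeds; "effort": joint torques, N m; "ee_pos": TCP position; "tcp_rot": TCP orientation; "ft_force": force on the tool from outside, world axes, zero at the start; "ft_torque": the same for the moment, N m; "opening": finger opening in m.
Only numpy, scipy, OpenCV 4.12 (cv2) and the standard library are available. Lean on these libraries where they do the work, as an engineer would, in place of code of your own. Each camera call takes 0.05 s, during which the arm holds its last target. There are 200 camera calls.

## Task

The rinsed brass flask nuts lie in the steel pouring trough. Pick the trough up level by its wooden handle, rest its spout lightly in the rubber-collared mouth of the glass nut jar, and tip it, with the spout kept resting on the collar, until every nut has slid into the jar, without leaning hard on the jar, shoving it or rocking it. Then put the empty trough down flat on the granite slab, clear of the jar, and let go; leave the cast, denture, bowl and spatula where they are.

Things in the scene. Friction and masses are not known exactly. Their poses are not given: they have to be found in the camera images.
- trough: Steel pouring trough lying flat on the slab, 220 g: straight U channel 150 mm long (x = -75 to +75), 31 wide outside, 26 inside, 22.5 high, walls and floor 2.5 thick. Front end (+x) open: the spout. Rear end closed by a wall 32 mm high, from which a walnut handle, 20 x 20 mm, runs straight back, x = -91 to -191, its middle line 24 mm above the underside. Origin: centre of the underside; z up.
- spout_lip (a point): Middle of the spout's lower edge, at (75, 0, 0) mm in the trough. With it over the middle of the mouth, the trough's underside lies on the collar's rim about 11 mm behind the lip. While held, the trough sags a degree or two in the fingers and its pose is not reported.
- handle_grip (a point): Grip point on the handle's middle line, at (-120, 0, 24) mm in the trough; the fingers close across the handle (trough y, 20 mm wide). The loaded trough is nose-heavy here, about 0.25 N m: grip hard, 80 N or more.
- jar: Loose thick glass jar, about 750 g, on the slab, 110 mm high: body 100 mm across up to 62 mm, shoulder, round neck 46 mm outside, 38 inside. A black rubber splash collar, 55 mm across, is slipped over the neck and moves with it: its top, a 6 mm thick ring with a 38 mm hole, stands 6 to 28 mm above the glass rim, wherever it was last left. Origin: centre of the underside; z up.
- jar_mouth (a point): Centre of the jar's glass mouth, 110 mm above its underside. The collar above it is stiff on the neck (slides only above about 12 N) and its height is not reported: find it by touch. Press on it with 8 N at most; a level push of about 3 N can rock the jar. The 31 mm spout fits the 38 mm hole with 3 mm to spare each side.
- nut1: Loose brass hexagon nut, 18 mm across flats (20.8 across corners), 10 mm thick, 17 g, lying flat in the trough, one of five in single file. The wet nuts start to slide with the spout 15 to 24 degrees down (35 is sure): carry the trough within 10 degrees of level. Origin: centre of its underside as it lies at the start.
- nut2: Loose brass hexagon nut, 18 mm across flats (20.8 across corners), 10 mm thick, 17 g, lying flat in the trough, one of five in single file. The wet nuts start to slide with the spout 15 to 24 degrees down (35 is sure): carry the trough within 10 degrees of level. Origin: centre of its underside as it lies at the start.
- nut3: Loose brass hexagon nut, 18 mm across flats (20.8 across corners), 10 mm thick, 17 g, lying flat in the trough, one of five in single file. The wet nuts start to slide with the spout 15 to 24 degrees down (35 is sure): carry the trough within 10 degrees of level. Origin: centre of its underside as it lies at the start.
- nut4: Loose brass hexagon nut, 18 mm across flats (20.8 across corners), 10 mm thick, 17 g, lying flat in the trough, one of five in single file. The wet nuts start to slide with the spout 15 to 24 degrees down (35 is sure): carry the trough within 10 degrees of level. Origin: centre of its underside as it lies at the start.
- nut5: Loose brass hexagon nut, 18 mm across flats (20.8 across corners), 10 mm thick, 17 g, lying flat in the trough, one of five in single file. The wet nuts start to slide with the spout 15 to 24 degrees down (35 is sure): carry the trough within 10 degrees of level. Origin: centre of its underside as it lies at the start.
- cast: Bystander: yellow stone upper cast, about 70 x 62 x 38 mm, loose on the slab. Origin: centre of its underside.
- denture: Bystander: pink acrylic upper denture with ivory teeth, about 60 x 60 x 18 mm, loose on the slab. Origin: centre of its underside.
- bowl: Bystander: green rubber mixing bowl, 116 mm across the rim, 68 mm high, loose on the slab. Origin: centre of its underside.
- spatula: Bystander: plaster spatula, walnut handle and steel blade, 230 mm long, 24 mm wide, 18 mm high, loose on the slab along its x axis (blade to +x). Origin: under the joint of handle and blade.
- slab: Fixed grey granite slab, 460 (x) x 940 (y) mm, its top 30 mm above the bench, on which everything stands. Origin: centre of its underside.

How it is judged:
By the outcome, as a careful person would: the job done as asked, in the order asked, and still so for the second after the job is handed in, with the robot touching nothing.
It also fails if it takes over 72 s, if anything falls off the work surface, if the arm or the gripper's body presses on something with over 40 N, if the wrist force passes 120 N, or if a joint passes its speed limit or range.

## Working session

There is one attempt and no reset: what is moved stays moved. The work goes in short steps, Python scripts to look and compute and a tool call to move; the robot and the scene stay as the last step left them, time stands still between calls to the robot, and variables do not carry over. Pictures are saved under pics/ and viewed, about 8 in all and at most 12, crops included, and the job is handed in when it is done.

Besides the shell and the picture viewer there is one more tool, called after "Request:" by a JSON object that holds its "method" and its "body". arm_command: Moves the arm, as the interface text tells. Its arguments: {"type":"object","properties":{"moves":{"type":"array"},"force":{"type":"number"}},"required":["moves"]}

```bash
ls; mkdir -p pics; python3 - <<'E'
from plant import readout, cams, manip
import cv2,numpy as np
s=readout.get_state(); print({k:np.round(v,3) for k,v in s.items()}, manip.hold_point_z)
for n in("top","scene"):
    d=cams.snapshot(n); cv2.imwrite(f"pics/{n}0.png",d["color"]); np.savez(f"{n}0.npz",**d); print(n,d["K"],d["R"],d["t"])
E
```

```text
pics
{'t': np.float64(0.0), 'joint_pos': array([ 1.162,  0.308,  1.508,  0.   ,  1.328, -0.073]), 'joint_velocities': array([ 0.002, -0.001, -0.   , -0.   ,  0.001,  0.001]), 'effort': array([ 1.0000e-03, -4.5756e+01, -2.5191e+01, -0.0000e+00,  1.4000e-02,
       -0.0000e+00]), 'ee_pos': array([0.189, 0.542, 0.23 ]), 'tcp_rot': array([-3.14 , -0.   ,  2.807]), 'ft_force': array([ 0.372,  0.2  , -0.208]), 'ft_torque': array([-0.042, -0.032,  0.019]), 'opening': np.float64(0.085)} 0.0187
top [[463.41599621   0.         277.26390714]
 [  0.         463.41599621 211.93136757]
 [  0.           0.           1.        ]] [[-0.01367313 -0.99989957 -0.00372866]
 [-0.99509086  0.01397273 -0.09797421]
 [ 0.09801647  0.00237074 -0.99518197]] [0.1117181  0.57578587 1.1680608 ]
scene [[486.07535524   0.         281.28669261]
 [  0.         486.07535524 209.90193238]
 [  0.           0.           1.        ]] [[ 0.79325882  0.60887011 -0.00419992]
 [ 0.47289794 -0.62042485 -0.6256521 ]
 [-0.3835466   0.49431791 -0.7800909 ]] [-0.53758929 -0.13838511  1.18871225]
```

View pics/top0.png

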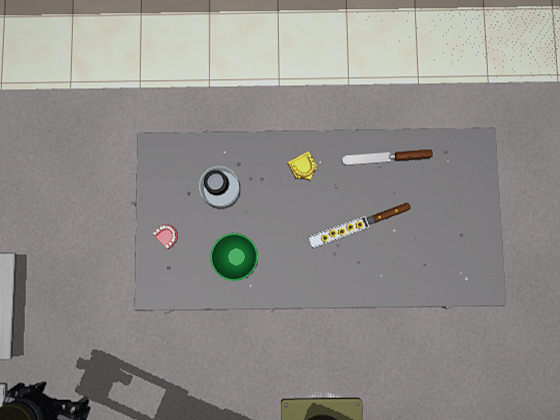

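View pics/scene0.png

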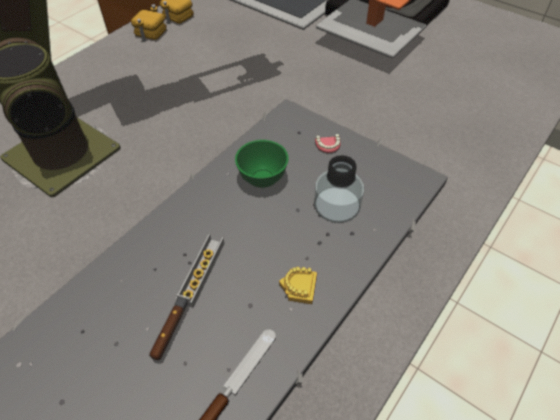

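Top view: trough spout at about (312,241), handle end at (409,208), five nuts in file; jar at (219,187) with its collar at (215,182); bowl (234,257), cast (302,166), denture (165,236), spatula (387,157).

```bash
cat >h.py <<'E'
import numpy as np,cv2
def cloud(d):
    v,u=np.mgrid[:420,:560]; z=d["depth"]; K=d["K"]
    c=np.stack([(u-K[0,2])/K[0,0]*z,(v-K[1,2])/K[1,1]*z,z],-1)
    return (c-d["t"])@d["R"]
E
python3 - <<'E'
from h import *
for n in("top","scene"):
    d=dict(np.load(n+"0.npz")); P=cloud(d); ok=d["depth"]>0
    print(n,"slab z",np.median(P[280:300,300:400,2]) if n=="top" else "")
    hsv=cv2.cvtColor(d["color"],cv2.COLOR_BGR2HSV)
    if n=="top":
        # jar collar: high region
        m=np.zeros(ok.shape,bool); m[150:220,180:260]=1
        q=P[m&ok]; q=q[q[:,2]>.1]; print("jar z pct",np.percentile(q[:,2],[1,25,50,75,90,99]))
        r=q[q[:,2]>np.percentile(q[:,2],97)-.006]; (c,rad)=cv2.minEnclosingCircle(r[:,:2].astype(np.float32)*1000)
        print("collar",c,rad,len(r), r.mean(0))
        m=np.zeros(ok.shape,bool); m[195:255,300:420]=1; m&=ok&(P[...,2]>.036)
    else:
        m=np.zeros(ok.shape,bool); m[130:195,320:365]=1; q=P[m&ok]; q=q[q[:,2]>.1]
        print("z",np.percentile(q[:,2],[50,75,90,99])); r=q[q[:,2]>np.percentile(q[:,2],97)-.006]; print(cv2.minEnclosingCircle(r[:,:2].astype(np.float32)*1000),len(r))
        m=np.zeros(ok.shape,bool); m[228:362,145:228]=1; m&=ok&(P[...,2]>.036)
    t=P[m]; (c,wh,a)=cv2.minAreaRect(t[:,:2].astype(np.float32)*1000); print("trough rect",c,wh,a,len(t),np.percentile(t[:,2],[5,50,95]))
    x=t[:,:2]-t[:,:2].mean(0); w,V=np.linalg.eigh(x.T@x); ax=V[:,1]; ax*=np.sign(ax[1]); pr=x@ax
    print("axis",np.degrees(np.arctan2(ax[1],ax[0])),"ends",t[:,:2].mean(0)+ax*pr.max(),t[:,:2].mean(0)+ax*pr.min(),pr.max()-pr.min())
    b=ok&(hsv[...,0]<15)&(hsv[...,1]>120)&(hsv[...,2]<150)&m; h=P[b]; x=h[:,:2]-h[:,:2].mean(0); w,V=np.linalg.eigh(x.T@x); print("handle",h.mean(0),np.degrees(np.arctan2(*(V[::-1,1]))),len(h))
E
```

```text
top slab z 0.030988603511498215
jar z pct [0.10007244 0.10361477 0.12244272 0.15510601 0.1575505  0.16060532]
collar (639.527099609375, 246.90896606445312) 27.439495086669922 221 [0.63903473 0.24692715 0.15667448]
trough rect (538.2979736328125, -106.15716552734375) (149.37513732910156, 307.7696533203125) 0.8822047710418701 923 [0.03633848 0.054513   0.06714359]
axis 107.10223895039861 ends [0.49693516 0.0488281 ] [ 0.5921884  -0.26075435] 0.32390503787642155
handle [ 0.5685946  -0.1795567   0.06394548] 109.37481828670558 239
scene slab z 
z [0.13189587 0.15048004 0.15694045 0.15906214]
((638.3922729492188, 247.65805053710938), 28.04885482788086) 289
trough rect (522.6904296875, -113.00331115722656) (144.86428833007812, 265.0935363769531) 35.40380859375 1950 [0.03852393 0.0543188  0.06611726]
axis 110.37743391642266 ends [0.49649385 0.02248834] [ 0.58960178 -0.22817347] 0.267395645157667
handle [ 0.57422498 -0.18788278  0.06437937] 109.4258214161354 446
```

Request:
{"method": "arm_command", "body": {"moves": [[[-1,40,-50,0,-0.1],[-1,85,-105,0,-0.25],[-1,125,-160,0,-0.4],[-1,165,-215,0,-0.55],[-1,205,-275,0,-0.7],[-1,240,-335,0,-0.8],[-1,275,-395,0,-0.9],[-1,305,-455,0,-0.9],[-1,335,-515,0,-0.9],[-1,360,-575,0,-0.9]]]}}

```text
t: 1.35
ee_pos: [0.5257, 0.0168, 0.2302]
tcp_rot: [-3.14, -0.001, 1.907]
ft_force: [0.2, 2.1, -0.2]
opening: 0.0854
```

Request:
{"method": "arm_command", "body": {"moves": [[[-1,10,-60,-20,0],[-1,15,-110,-45,0],[-1,15,-125,-60,0],[-1,15,-125,-60,0],[-1,15,-125,-60,0]]]}}

```text
t: 1.98
ee_pos: [0.5408, -0.1069, 0.1706]
tcp_rot: [-3.14, -0.001, 1.907]
ft_force: [0.9, 0.3, -0.1]
opening: 0.0855
```

```bash
python3 - <<'E'
from plant import readout, cams
import cv2,numpy as np
s=readout.get_state(); d=cams.snapshot("wrist"); print({k:np.round(s[k],4) for k in("t","ee_pos","tcp_rot","joint_pos","ft_force")})
np.savez("w1.npz",ee=s["ee_pos"],rot=s["tcp_rot"],**d); print(d["tool_from_camera"],d["K"][0])
cv2.imwrite("pics/w1.png",d["color"])
E
```

```text
{'t': np.float64(1.975), 'ee_pos': array([ 0.5408, -0.1069,  0.1706]), 'tcp_rot': array([-3.1402e+00, -1.1000e-03,  1.9075e+00]), 'joint_pos': array([-2.7180e-01,  3.2860e-01,  1.6405e+00,  1.0000e-04,  1.1742e+00,
       -6.0860e-01]), 'ft_force': array([ 0.9442,  0.3385, -0.0983])}
[[ 5.98227181e-04 -9.49689005e-01 -3.13193928e-01  7.97521804e-02]
 [ 9.99999815e-01  6.03651311e-04  7.96505147e-05 -6.14502624e-04]
 [ 1.13416707e-04 -3.13193917e-01  9.49689190e-01 -1.41485894e-01]
 [ 0.00000000e+00  0.00000000e+00  0.00000000e+00  1.00000000e+00]] [375.65369409   0.         275.83668552]
```

View pics/w1.png

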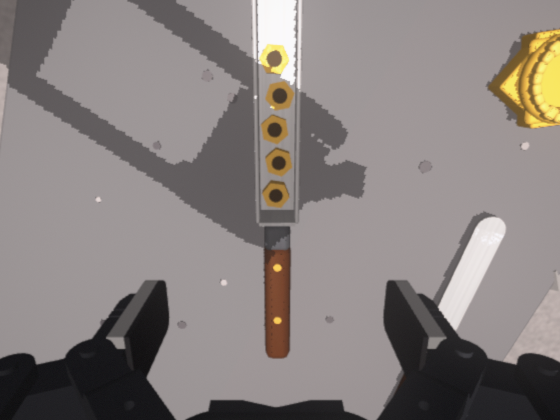

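Wrist view: the trough is nearly straight down the picture. The handle end is at (277,357), the wood/ferrule joint at (277,250), the rear wall top at (277,222), and the handle is centred at column 277.

```bash
python3 - <<'E'
import numpy as np
from scipy.spatial.transform import Rotation as Ro
d=np.load("w1.npz"); R=Ro.from_euler("xyz",d["rot"]).as_matrix(); T=d["tool_from_camera"]; K=d["K"]
def at(u,v,z):
    r=R@T[:3,:3]@np.linalg.solve(K,[u,v,1]); o=R@T[:3,3]+d["ee"]; return o+r*(z-o[2])/r[2]
e=at(277,357,.064); f=at(277.5,245,.064); w=at(277.5,222,.062); n=at(277,10,.0325)
for k,p in dict(end=e,joint=f,wall=w,nose=n).items(): print(k,p.round(4))
a=(f-e)[:2]; print("ang",np.degrees(np.arctan2(a[1],a[0])),"end-wall",np.linalg.norm((w-e)[:2]))
a=(n-e)[:2]; u=a/np.linalg.norm(a); th=np.arctan2(u[1],u[0]);print(np.degrees(th),"grip",e[:2]+.071*u, w[:2]-.043*u, "yaw turn",th-d["rot"][2])
E
```

```text
end [ 0.5827 -0.2259  0.064 ]
joint [ 0.5508 -0.1341  0.064 ]
wall [ 0.5452 -0.1182  0.062 ]
nose [0.4985 0.0136 0.0325]
ang 109.16956898671451 end-wall 0.11404446704057071
109.37114984163071 grip [ 0.55914722 -0.15889839] [ 0.55945091 -0.15874501] yaw turn 0.0013915708525125137
```

Request:
{"method": "arm_command", "body": {"moves": [[[-1,10,-30,-40,0],[-1,18.7,-52,-80,0],[-1,18.7,-52,-115,0],[-1,18.7,-52,-134,0],[-1,18.7,-52,-135,0],[-1,18.7,-52,-135,0],[0,18.7,-52,-135,0],[1,18.7,-52,-135,0],[1,18.7,-52,-135,0],[1,18.7,-52,-135,0]]], "force": 110}}

```text
t: 3.28
ee_pos: [0.5599, -0.1589, 0.0365]
tcp_rot: [-3.141, -0.0, 1.908]
ft_force: [-1.3, 1.1, 5.0]
opening: 0.0184
```

Request:
{"method": "arm_command", "body": {"moves": [[[1,0,0,0,0],[1,0,0,0,0],[1,0,0,0,0],[1,0,0,0,0]]]}}

```text
t: 3.78
ee_pos: [0.5598, -0.1589, 0.0366]
tcp_rot: [-3.141, -0.0, 1.908]
ft_force: [-1.1, 1.0, 4.1]
opening: 0.0182
```

Request:
{"method": "arm_command", "body": {"moves": [[[1,0,0,3,0],[1,0,0,8,0],[1,0,0,15,0],[1,0,0,30,0],[1,0,0,50,0],[1,0,0,75,0],[1,0,0,100,0],[1,0,0,125,0],[1,0,0,150,0],[1,0,0,175,0]]]}}

```text
t: 5.03
ee_pos: [0.5596, -0.1589, 0.2135]
tcp_rot: [3.141, 0.001, 1.908]
ft_force: [0.9, 0.0, -2.9]
opening: 0.018
```

Request:
{"method": "arm_command", "body": {"moves": [[[1,0,0,12,0],[1,0,0,15,0],[1,0,0,15,0],[1,0,0,15,0]]]}}

```text
t: 5.52
ee_pos: [0.5589, -0.1586, 0.2273]
tcp_rot: [-3.14, -0.001, 1.908]
ft_force: [0.1, 0.1, -2.3]
opening: 0.018
```

```bash
python3 - <<'E'
from plant import readout, cams
import cv2,numpy as np
s=readout.get_state(); d=cams.snapshot("wrist"); e=cams.snapshot("scene"); print({k:np.round(s[k],4) for k in("t","ee_pos","tcp_rot","joint_pos","ft_force","ft_torque")})
np.savez("w2.npz",ee=s["ee_pos"],rot=s["tcp_rot"],**d); np.savez("s2.npz",**e)
cv2.imwrite("pics/w2.png",np.hstack([d["color"][:300,150:430],cv2.resize(e["color"][100:350,100:350],None,fx=1.2,fy=1.2)]))
E
```

```text
{'t': np.float64(5.525), 'ee_pos': array([ 0.5589, -0.1586,  0.2273]), 'tcp_rot': array([-3.1400e+00, -9.0000e-04,  1.9081e+00]), 'joint_pos': array([-3.4910e-01,  3.1900e-01,  1.4983e+00, -3.0000e-04,  1.3262e+00,
       -6.8630e-01]), 'ft_force': array([ 0.1392,  0.0991, -2.3287]), 'ft_torque': array([-0.277 , -0.0861,  0.0112])}
```

View pics/w2.png

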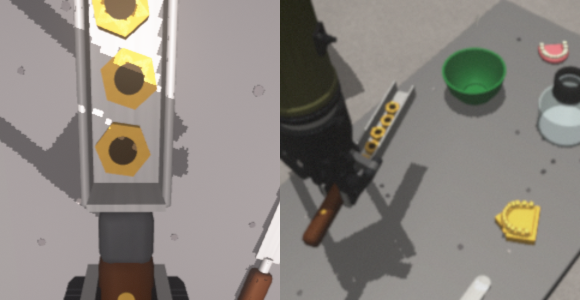

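The trough is held with its nuts in place (wrist crop: rear wall at crop row 205). Next I measure the sag from the wrist depth.

```bash
cat >>h.py <<'E'
from scipy.spatial.transform import Rotation as Ro
def sag(d):
    """trough points (along tool x from TCP, lateral, height rel TCP): pitch from the wall tops in the wrist view"""
    R=Ro.from_euler("xyz",d["rot"]).as_matrix(); T=d["tool_from_camera"]; K=d["K"]; z=d["depth"]
    v,u=np.mgrid[:420,:560]; c=np.stack([(u-K[0,2])/K[0,0]*z,(v-K[1,2])/K[1,1]*z,z],-1)
    P=c@T[:3,:3].T+T[:3,3]; P[...,2]*=-1
    return P,z>0
E
python3 - <<'E'
from h import *
d=np.load("w2.npz"); P,ok=sag(d)
q=P[ok]; q=q[(abs(q[:,1])<.022)&(q[:,2]>-.06)&(q[:,0]>.02)]
for x0 in np.arange(.02,.2,.01):
    b=q[(q[:,0]>=x0)&(q[:,0]<x0+.01)]
    w=b[abs(b[:,1])>.0115]
    if len(w)>5: print(round(x0,2),len(b),"wall95 %.1f lat %.1f %.1f zmin %.1f"%(1e3*np.percentile(w[:,2],85),1e3*b[:,1].min(),1e3*b[:,1].max(),1e3*np.percentile(b[:,2],10)))
E
```

```text
0.03 1665 wall95 16.2 lat -16.1 14.7 zmin 22.9
0.04 3733 wall95 17.0 lat -16.6 15.1 zmin -5.6
0.05 2486 wall95 16.2 lat -16.6 15.1 zmin -5.4
0.06 2779 wall95 16.2 lat -16.6 15.1 zmin -6.1
0.07 2812 wall95 16.0 lat -16.7 15.1 zmin -6.0
0.08 3050 wall95 16.0 lat -16.7 15.0 zmin -5.7
0.09 3369 wall95 16.0 lat -16.7 15.1 zmin -6.3
0.1 2210 wall95 15.8 lat -16.8 15.0 zmin -6.0
```

Request:
{"method": "arm_command", "body": {"moves": [[[1,3,4,0,0],[1,10,16,0,0],[1,22,33,0,0],[1,36,56,0,0],[1,52,80,0,0],[1,68,104,0,0],[1,84,129,0,0],[1,100,153,0,0],[1,115,175,0,0],[1,126,193,0,0]]]}}

```text
t: 6.88
ee_pos: [0.6861, 0.0364, 0.2272]
tcp_rot: [-3.14, -0.001, 1.909]
ft_force: [-1.1, -0.7, -2.9]
opening: 0.018
```

Request:
{"method": "arm_command", "body": {"moves": [[[1,10,16,-5,0],[1,17,27,-13,0],[1,20,31,-22,0],[1,20,31,-29,0],[1,20,31,-33,0],[1,20,31,-34,0],[1,20,31,-34,0]]]}}

```text
t: 7.75
ee_pos: [0.7061, 0.0669, 0.1936]
tcp_rot: [-3.141, -0.001, 1.909]
ft_force: [0.5, -0.0, -2.1]
opening: 0.0182
```

```bash
cat >>h.py <<'E'
def look(tag):
    from plant import readout, cams
    s=readout.get_state(); print({k:np.round(s[k],4) for k in("t","ee_pos","tcp_rot","joint_pos","ft_force","ft_torque")})
    o={}
    for n in("wrist","scene","top"):
        d=cams.snapshot(n); o[n]=d; np.savez(f"{tag}_{n}.npz",ee=s["ee_pos"],rot=s["tcp_rot"],**d)
    return o
E
python3 - <<'E'
from h import *
o=look("a")
a=cv2.resize(o["scene"]["color"][100:250,240:420],None,fx=2.2,fy=2.2); b=cv2.resize(o["top"]["color"][140:240,180:330],None,fx=2.2,fy=2.2); c=o["wrist"]["color"][:230,130:430]
W=np.zeros((600,800,3),np.uint8)
for im,(y,x) in((a,(0,0)),(b,(0,400)),(c,(340,0))): 
    h,w=im.shape[:2];h=min(h,600-y);W[y:y+h,x:x+w]=im[:h]
cv2.imwrite("pics/a.png",W)
E
```

```text
{'t': np.float64(7.75), 'ee_pos': array([0.7061, 0.0669, 0.1936]), 'tcp_rot': array([-3.1406e+00, -7.0000e-04,  1.9086e+00]), 'joint_pos': array([ 3.4800e-02,  5.1990e-01,  1.2476e+00,  4.0000e-04,  1.3753e+00,
       -3.0320e-01]), 'ft_force': array([ 0.5498, -0.0079, -2.1377]), 'ft_torque': array([-0.2047, -0.045 ,  0.0199])}
```

View pics/a.png

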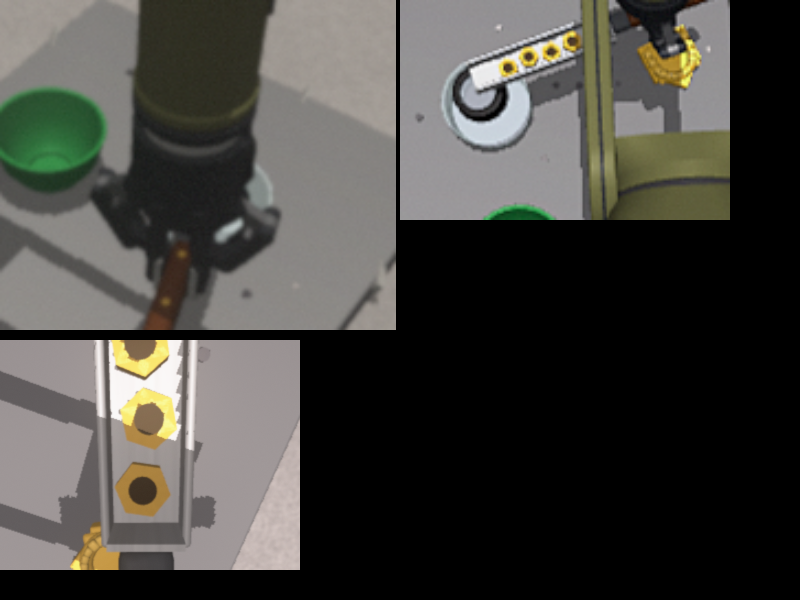

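Top crop: the spout reaches the collar from the right, lip at about crop (482,78) and collar ring centred at about (480,93). I measure the offset from depth.

```bash
python3 - <<'E'
from h import *
d=np.load("a_top.npz"); P=cloud(d); ok=d["depth"]>0
m=np.zeros(ok.shape,bool); m[150:200,195:262]=1
q=P[m&ok&(P[...,2]>.13)&(P[...,2]<.25)]
ax=np.array([np.cos(1.9086),np.sin(1.9086)]); n=np.array([ax[1],-ax[0]])
tc=d["ee"][:2]; s=(q[:,:2]-tc)@ax; l=(q[:,:2]-tc)@n
hi=q[:,2]>.175
for a in np.arange(.11,.21,.01):
    b=hi&(s>=a)&(s<a+.01)
    if b.sum()>3: print(round(a,2),b.sum(),"lat %.1f..%.1f"%(1e3*l[b].min(),1e3*l[b].max()),"z %.4f %.4f"%tuple(np.percentile(q[b,2],[10,90])))
print("lip s max",s[hi].max())
c=np.array([.639,.2472]); print("collar s,l",(c-tc)@ax,(c-tc)@n)
lo=(q[:,2]<.165)&(q[:,2]>.15); print("collar now: lat",l[lo].min(),l[lo].max(),"s max",s[lo].max(), "z",np.percentile(q[lo,2],[10,50,90]))
d0=np.load("top0.npz"); P0=cloud(d0); r=P0[160:210,190:245].reshape(-1,3); r=r[(r[:,2]<.165)&(r[:,2]>.15)]; print("collar before lat",((r[:,:2]-tc)@n).min(),((r[:,:2]-tc)@n).max(),((r[:,:2]-tc)@ax).max(),((r[:,:2]-tc)@ax).min())
E
```

```text
0.11 72 lat -13.5..17.2 z 0.1881 0.2119
0.12 73 lat -13.5..18.3 z 0.1945 0.2116
0.13 69 lat -13.3..18.0 z 0.1887 0.2107
0.14 76 lat -13.4..18.7 z 0.1891 0.2097
0.15 69 lat -13.5..19.0 z 0.1908 0.2105
0.16 69 lat -13.3..17.6 z 0.1874 0.2121
0.17 76 lat -13.6..17.9 z 0.1878 0.2101
0.18 67 lat -13.4..18.8 z 0.1878 0.2096
lip s max 0.18970022909426418
collar s,l 0.1923134485488971 -0.003515725072927072
collar now: lat -0.030224761968516447 0.022984195083157154 s max 0.21821803518886623 z [0.15324845 0.1561128  0.15952566]
collar before lat -0.030609679464038534 0.024019157152695654 0.21840410186809225 0.16505246516430083
```

Request:
{"method": "arm_command", "body": {"moves": [[[1,-2,0,-3,0],[1,-4,-0.5,-8,0],[1,-5.6,-1,-14,0],[1,-5.6,-1,-19,0],[1,-5.6,-1,-22,0],[1,-5.6,-1,-22,0],[1,-5.6,-1,-22,0],[1,-5.6,-1,-22,0]]]}}

```text
t: 8.9
ee_pos: [0.7009, 0.0662, 0.172]
tcp_rot: [-3.142, -0.0, 1.909]
ft_force: [0.1, 1.1, -1.8]
opening: 0.0182
```

```bash
cat >>h.py <<'E'
def spout(d,zhi,c=(.639,.2472),zmin=.15,zmax=.165):
    P=cloud(d); ok=d["depth"]>0; m=np.zeros(ok.shape,bool); m[150:205,190:275]=1
    q=P[m&ok&(P[...,2]>.13)&(P[...,2]<.3)]; y=d["rot"][2]
    ax=np.array([np.cos(y),np.sin(y)]); n=np.array([ax[1],-ax[0]]); s=(q[:,:2]-c)@ax; l=(q[:,:2]-c)@n
    b=(q[:,2]>zhi)&(s<-.012)&(s>-.08); g=(q[:,2]<zmax)&(q[:,2]>zmin)&(s>-.005)
    print("trough lat",(l[b].min()*1e3).round(1),(l[b].max()*1e3).round(1),"collar lat",(l[g].min()*1e3).round(1),(l[g].max()*1e3).round(1),"smax",(s[g].max()*1e3).round(1),"lip s",(s[q[:,2]>zhi].max()*1e3).round(1),"wall z",np.percentile(q[b,2],90).round(4))
E
python3 - <<'E'
from h import *
o=look("b"); spout(np.load("b_top.npz"),.169)
E
```

```text
{'t': np.float64(8.9), 'ee_pos': array([0.7009, 0.0662, 0.172 ]), 'tcp_rot': array([-3.1416e+00, -5.0000e-04,  1.9090e+00]), 'joint_pos': array([ 3.4000e-02,  5.2750e-01,  1.2899e+00,  5.0000e-04,  1.3244e+00,
       -3.0430e-01]), 'ft_force': array([ 0.07  ,  1.0633, -1.8054]), 'ft_torque': array([-0.2015, -0.0915, -0.0054])}
trough lat -15.7 17.0 collar lat -27.1 27.4 smax 26.1 lip s -1.9 wall z 0.1901
```

Request:
{"method": "arm_command", "body": {"moves": [[[1,-0.3,0,-3,0],[1,-0.3,0,-5.5,0],[1,-0.3,0,-7,0],[1,-0.3,0,-7.5,0],[1,-0.3,0,-7.5,0],[1,-0.3,0,-7.5,0]]]}}

```text
t: 9.8
ee_pos: [0.7006, 0.0662, 0.1646]
tcp_rot: [3.142, -0.0, 1.909]
ft_force: [0.2, 0.6, -2.4]
opening: 0.0181
```

```bash
cat >>h.py <<'E'
def st():
    from plant import readout
    s=readout.get_state(); print({k:np.round(s[k],4).tolist() for k in("t","ee_pos","ft_force","ft_torque","opening")})
E
python3 -c "from h import *;st()"
```

```text
{'t': 9.8, 'ee_pos': [0.7006, 0.0662, 0.1646], 'ft_force': [0.2126, 0.6047, -2.3836], 'ft_torque': [-0.24, 0.0403, 0.0445], 'opening': 0.0181}
```

Request:
{"method": "arm_command", "body": {"moves": [[[1,0,0,-0.8,0],[1,0,0,-1.2,0],[1,0,0,-1.2,0],[1,0,0,-1.2,0]]]}}

```text
t: 10.3
ee_pos: [0.7006, 0.0662, 0.1634]
tcp_rot: [3.142, -0.0, 1.909]
ft_force: [0.3, -0.1, -2.4]
opening: 0.0185
```

```bash
python3 -c "from h import *;st()"
```

```text
{'t': 10.3, 'ee_pos': [0.7006, 0.0662, 0.1634], 'ft_force': [0.3, -0.0841, -2.4448], 'ft_torque': [-0.2214, -0.0699, 0.0368], 'opening': 0.0185}
```

Request:
{"method": "arm_command", "body": {"moves": [[[1,0,0,-0.8,0],[1,0,0,-1.2,0],[1,0,0,-1.2,0],[1,0,0,-1.2,0]]]}}

```text
t: 10.8
ee_pos: [0.7006, 0.0662, 0.1623]
tcp_rot: [3.141, -0.0, 1.909]
ft_force: [-0.0, -1.9, -1.2]
opening: 0.0183
```

```bash
python3 -c "from h import *;st()"
```

```text
{'t': 10.8, 'ee_pos': [0.7006, 0.0662, 0.1623], 'ft_force': [-0.014, -1.882, -1.1514], 'ft_torque': [-0.0919, -0.0843, 0.0744], 'opening': 0.0183}
```

Request:
{"method": "arm_command", "body": {"moves": [[[1,0,0,-0.8,0],[1,0,0,-1.2,0],[1,0,0,-1.2,0],[1,0,0,-1.2,0]]]}}

```text
t: 11.3
ee_pos: [0.7008, 0.0661, 0.1613]
tcp_rot: [3.141, -0.0, 1.909]
ft_force: [-0.5, -1.0, -0.2]
opening: 0.0183
```

```bash
python3 -c "from h import *;st()"
```

```text
{'t': 11.3, 'ee_pos': [0.7008, 0.0661, 0.1613], 'ft_force': [-0.5446, -0.9631, -0.1545], 'ft_torque': [0.0658, 0.1143, 0.0754], 'opening': 0.0183}
```

Request:
{"method": "arm_command", "body": {"moves": [[[1,0,0,0,0],[1,0,0,0,0],[1,0,0,0,0],[1,0,0.5,2,0],[1,-0.3,1,5,0],[1,-0.6,1.6,9,0],[1,-0.9,2.4,13,0],[1,-1.2,3.3,18,0],[1,-1.2,3.3,19,0],[1,-1.2,3.3,19,0]]], "force": 22}}

```text
t: 12.55
ee_pos: [0.6996, 0.0694, 0.1805]
tcp_rot: [3.141, -0.0, 1.909]
ft_force: [0.7, -0.2, -2.8]
opening: 0.0184
```

```bash
cat >>h.py <<'E'
def pitch(d):
    P,ok=sag(d); q=P[ok]; q=q[(abs(q[:,1])<.022)&(abs(q[:,1])>.0125)&(q[:,2]>-.12)&(q[:,0]>.05)&(q[:,0]<.17)]
    X=[];Z=[]
    for x0 in np.arange(.05,.17,.005):
        b=q[(q[:,0]>=x0)&(q[:,0]<x0+.005)]
        if len(b)>20: X.append(x0+.0025);Z.append(np.percentile(b[:,2],85))
    k=np.polyfit(X,Z,1); print("pitch down deg",-np.degrees(np.arctan(k[0])).round(2),"wall z0 mm",(k[1]*1e3).round(1),len(X))
E
python3 - <<'E'
from h import *
pitch(np.load("a_wrist.npz"));st();o=look("c");pitch(np.load("c_wrist.npz"))
spout(np.load("c_top.npz"),.169)
E
```

```text
pitch down deg 6.9 wall z0 mm 24.6 12
{'t': 12.55, 'ee_pos': [0.6996, 0.0694, 0.1805], 'ft_force': [0.7072, -0.231, -2.8124], 'ft_torque': [-0.2419, -0.1021, -0.0018], 'opening': 0.0184}
{'t': np.float64(12.55), 'ee_pos': array([0.6996, 0.0694, 0.1805]), 'tcp_rot': array([ 3.1408e+00, -1.0000e-04,  1.9089e+00]), 'joint_pos': array([ 3.8600e-02,  5.1950e-01,  1.2823e+00,  4.0000e-04,  1.3390e+00,
       -2.9960e-01]), 'ft_force': array([ 0.7072, -0.231 , -2.8124]), 'ft_torque': array([-0.2419, -0.1021, -0.0018])}
pitch down deg 6.78 wall z0 mm 24.4 12
trough lat -16.0 16.3 collar lat -26.8 27.5 smax 26.6 lip s 1.7 wall z 0.1973
```

Request:
{"method": "arm_command", "body": {"moves": [[[1,0.3,-1,-5,0],[1,0.6,-2,-10,0],[1,0.9,-2.8,-14,0],[1,1.2,-3.3,-17,0],[1,1.2,-3.3,-18,0],[1,1.2,-3.3,-18.5,0],[1,1.2,-3.3,-18.5,0],[1,1.2,-3.3,-18.5,0]]], "force": 20}}

```text
t: 13.7
ee_pos: [0.7007, 0.0661, 0.162]
tcp_rot: [3.141, -0.0, 1.909]
ft_force: [-1.0, -0.8, -0.6]
opening: 0.0185
```

```bash
python3 - <<'E'
from h import *
from plant import manip
import plant; print([a for a in dir(manip) if a[0]!='_'])
st()
import numpy as np
# better pitch: floor strip/wall-top ridge from wrist
for t in("w2","a_wrist","c_wrist"):
    P,ok=sag(np.load(t+".npz")); q=P[ok]; q=q[(abs(q[:,1]+.0008)<.018)&(abs(q[:,1]+.0008)>.0125)&(q[:,2]>-.03)&(q[:,0]>.05)&(q[:,0]<.17)]
    w=q[abs(q[:,2]-.0155)<.012]; k=None
    X=[];Z=[]
    for x0 in np.arange(.05,.12,.005):
        b=q[(q[:,0]>=x0)&(q[:,0]<x0+.005)]
        if len(b)>20:X.append(x0);Z.append(1e3*np.percentile(b[:,2],85))
    print(t,np.round(Z,1))
E
```

```text
['IKError', 'hold_point_z', 'job_done']
{'t': 13.7, 'ee_pos': [0.7007, 0.0661, 0.162], 'ft_force': [-1.0104, -0.76, -0.6475], 'ft_torque': [-0.0562, 0.1284, 0.1436], 'opening': 0.0185}
w2 [16.3 16.3 16.4 16.2 16.1 16.2 16.1 16.1 16.1 16.1 16.   2.9]
a_wrist [16.2 16.1 16.1 16.1 16.2 16.1 16.1 16.1 16.  16.  15.8  2. ]
c_wrist [16.3 16.2 16.2 16.  16.1 16.1 16.1 16.  16.  16.1 15.9  3.4]
```

Request:
{"method": "arm_command", "body": {"moves": [[[0.6,0,0,0,0],[0.6,0,0,0,0],[0.6,0,0,1,0],[0.6,0,0,2,0],[0.6,0,0,3,0],[0.6,0,0,3,0],[0.6,0,0,3,0]]], "force": 20}}

```text
t: 14.58
ee_pos: [0.7007, 0.066, 0.1649]
tcp_rot: [3.141, -0.0, 1.909]
ft_force: [0.5, -0.3, -3.4]
opening: 0.0189
```

```bash
python3 -c "from h import *;st()"
```

```text
{'t': 14.575, 'ee_pos': [0.7007, 0.066, 0.1649], 'ft_force': [0.5425, -0.324, -3.3838], 'ft_torque': [-0.1634, -0.1171, 0.037], 'opening': 0.0189}
```

Request:
{"method": "arm_command", "body": {"moves": [[[0.59,0,0,0,0],[0.58,0,0,0,0],[0.58,0,0,0,0],[0.58,0,0,0,0]]]}}

```text
t: 15.08
ee_pos: [0.7007, 0.066, 0.1649]
tcp_rot: [3.141, -0.0, 1.909]
ft_force: [-0.1, 0.2, -2.5]
opening: 0.0179
```

```bash
python3 -c "from h import *;st()"
```

```text
{'t': 15.075, 'ee_pos': [0.7007, 0.066, 0.1649], 'ft_force': [-0.1116, 0.2419, -2.4754], 'ft_torque': [-0.1772, -0.1068, -0.0258], 'opening': 0.0179}
```

Request:
{"method": "arm_command", "body": {"moves": [[[0.57,0,0,0,0],[0.57,0,0,0,0],[0.57,0,0,0,0]]]}}

```text
t: 15.45
ee_pos: [0.7007, 0.066, 0.1649]
tcp_rot: [3.141, -0.0, 1.909]
ft_force: [-0.5, -0.4, -2.9]
opening: 0.0187
```

```bash
python3 -c "from h import *;st()"
```

```text
{'t': 15.45, 'ee_pos': [0.7007, 0.066, 0.1649], 'ft_force': [-0.4624, -0.4009, -2.8815], 'ft_torque': [-0.258, -0.0561, -0.0534], 'opening': 0.0187}
```

Request:
{"method": "arm_command", "body": {"moves": [[[0.56,0,0,0,0],[0.55,0,0,0,0],[0.55,0,0,0,0],[0.55,0,0,0,0]]]}}

```text
t: 15.95
ee_pos: [0.7007, 0.066, 0.1649]
tcp_rot: [3.141, -0.0, 1.909]
ft_force: [-0.8, 0.2, -2.9]
opening: 0.019
```

```bash
python3 -c "
from h import *
for i in range(2): st();o=look('d')"
```

```text
{'t': 15.95, 'ee_pos': [0.7007, 0.066, 0.1649], 'ft_force': [-0.7824, 0.1619, -2.9423], 'ft_torque': [-0.2164, -0.0851, -0.0011], 'opening': 0.019}
{'t': np.float64(15.95), 'ee_pos': array([0.7007, 0.066 , 0.1649]), 'tcp_rot': array([ 3.1410e+00, -1.0000e-04,  1.9088e+00]), 'joint_pos': array([ 3.3800e-02,  5.3230e-01,  1.2998e+00,  3.0000e-04,  1.3089e+00,
       -3.0430e-01]), 'ft_force': array([-0.7824,  0.1619, -2.9423]), 'ft_torque': array([-0.2164, -0.0851, -0.0011])}
{'t': 16.1, 'ee_pos': [0.7007, 0.066, 0.1649], 'ft_force': [-0.8733, -0.5512, -3.3113], 'ft_torque': [-0.2393, -0.0618, -0.0076], 'opening': 0.0191}
{'t': np.float64(16.1), 'ee_pos': array([0.7007, 0.066 , 0.1649]), 'tcp_rot': array([ 3.1410e+00, -1.0000e-04,  1.9089e+00]), 'joint_pos': array([ 3.3800e-02,  5.3230e-01,  1.2998e+00,  3.0000e-04,  1.3089e+00,
       -3.0440e-01]), 'ft_force': array([-0.8733, -0.5512, -3.3113]), 'ft_torque': array([-0.2393, -0.0618, -0.0076])}
```

Request:
{"method": "arm_command", "body": {"moves": [[[0.545,0,0,0,0],[0.54,0,0,0,0],[0.54,0,0,0,0],[0.54,0,0,0,0]]]}}

```text
t: 16.75
ee_pos: [0.7007, 0.0661, 0.1649]
tcp_rot: [3.141, -0.0, 1.909]
ft_force: [-0.4, -0.3, -2.3]
opening: 0.0199
```

```bash
python3 -c "
from h import *
st()"
```

```text
{'t': 16.75, 'ee_pos': [0.7007, 0.0661, 0.1649], 'ft_force': [-0.4227, -0.289, -2.3255], 'ft_torque': [-0.1584, -0.0741, -0.0389], 'opening': 0.0199}
```

Request:
{"method": "arm_command", "body": {"moves": [[[0.535,0,0,0,0],[0.535,0,0,0,0],[0.535,0,0,0,0]]]}}

```text
t: 17.12
ee_pos: [0.7007, 0.0661, 0.165]
tcp_rot: [3.141, -0.0, 1.909]
ft_force: [-1.3, 0.1, -2.4]
opening: 0.0196
```

```bash
python3 -c "
from h import *
st()"
```

```text
{'t': 17.125, 'ee_pos': [0.7007, 0.0661, 0.165], 'ft_force': [-1.3426, 0.148, -2.3749], 'ft_torque': [-0.052, -0.0131, 0.0507], 'opening': 0.0196}
```

Request:
{"method": "arm_command", "body": {"moves": [[[0.536,0,0.3,2,0],[0.536,-0.3,0.8,5,0],[0.536,-0.6,1.5,8,0],[0.536,-0.9,2.2,11,0],[0.536,-1.1,2.9,14,0],[0.536,-1.2,3.3,16.5,0],[0.536,-1.2,3.3,16.5,0],[0.536,-1.2,3.3,16.5,0]]]}}

```text
t: 18.12
ee_pos: [0.6995, 0.0695, 0.1815]
tcp_rot: [3.141, -0.0, 1.909]
ft_force: [-0.3, -0.8, -2.0]
opening: 0.0201
```

```bash
cat >>h.py <<'E'
def pit(d):
    P,ok=sag(d); q=P[ok]; q=q[(abs(q[:,1]+.0008)<.018)&(abs(q[:,1]+.0008)>.0125)&(q[:,2]>-.08)&(q[:,0]>.05)&(q[:,0]<.12)]
    X=[];Z=[]
    for x0 in np.arange(.05,.12,.004):
        b=q[(q[:,0]>=x0)&(q[:,0]<x0+.004)]
        if len(b)>20:X.append(x0*1e3);Z.append(1e3*np.percentile(b[:,2],85))
    X=np.array(X);Z=np.array(Z); k=np.polyfit(X,Z,1); r=abs(Z-np.polyval(k,X)); 
    for _ in range(3): g=r<=max(.5,np.median(r)*2); k=np.polyfit(X[g],Z[g],1); r=abs(Z-np.polyval(k,X))
    print("PITCH",-np.degrees(np.arctan(k[0])).round(2),"z at 45mm",np.polyval(k,45).round(1),"n",g.sum(),Z.round(1))
E
python3 -c "
from h import *
st();o=look('e');pit(np.load('e_wrist.npz')); spout(np.load('e_top.npz'),.169)"
```

```text
{'t': 18.125, 'ee_pos': [0.6995, 0.0695, 0.1815], 'ft_force': [-0.3128, -0.8073, -2.0029], 'ft_torque': [0.0841, 0.0613, 0.0186], 'opening': 0.0201}
{'t': np.float64(18.125), 'ee_pos': array([0.6995, 0.0695, 0.1815]), 'tcp_rot': array([ 3.1408e+00, -4.0000e-04,  1.9089e+00]), 'joint_pos': array([ 3.8600e-02,  5.1870e-01,  1.2811e+00,  6.0000e-04,  1.3411e+00,
       -2.9960e-01]), 'ft_force': array([-0.3128, -0.8073, -2.0029]), 'ft_torque': array([0.0841, 0.0613, 0.0186])}
PITCH 6.39 z at 45mm 11.3 n 14 [10.8 10.3  9.8  9.5  8.8  8.4  8.1  7.6  7.2  6.8  6.2  5.8  5.4  4.9
 -3.8]
trough lat -15.4 16.7 collar lat -26.2 27.6 smax 26.0 lip s -0.6 wall z 0.1853
```

Request:
{"method": "arm_command", "body": {"moves": [[[0.536,-0.3,0.8,3,0],[0.536,-0.6,1.7,7,0],[0.536,-1.0,3.0,11,0],[0.536,-1.5,4.3,15.5,0],[0.536,-2.0,5.7,20,0],[0.536,-2.6,7.5,25,0],[0.536,-3.3,9.6,30,0],[0.536,-3.9,11.3,34.5,0],[0.536,-4.2,12.2,36.6,0],[0.536,-4.2,12.2,36.6,0]]]}}

```text
t: 19.52
ee_pos: [0.6954, 0.0818, 0.2183]
tcp_rot: [3.14, -0.0, 1.909]
ft_force: [0.2, 0.1, -1.3]
opening: 0.0201
```

```bash
python3 -c "
from h import *
st();o=look('f');pit(np.load('f_wrist.npz')); spout(np.load('f_top.npz'),.169)
cv2.imwrite('pics/f.png',np.hstack([o['wrist']['color'][:300,150:430],cv2.resize(o['top']['color'][150:225,180:290],None,fx=4,fy=4)]))"
```

```text
{'t': 19.525, 'ee_pos': [0.6954, 0.0818, 0.2183], 'ft_force': [0.2384, 0.0852, -1.3382], 'ft_torque': [0.0601, -0.0244, -0.0526], 'opening': 0.0201}
{'t': np.float64(19.525), 'ee_pos': array([0.6954, 0.0818, 0.2183]), 'tcp_rot': array([ 3.1404e+00, -4.0000e-04,  1.9089e+00]), 'joint_pos': array([ 5.6400e-02,  4.8990e-01,  1.2382e+00,  7.0000e-04,  1.4125e+00,
       -2.8180e-01]), 'ft_force': array([ 0.2384,  0.0852, -1.3382]), 'ft_torque': array([ 0.0601, -0.0244, -0.0526])}
PITCH 18.35 z at 45mm -0.2 n 16 [ -1.9  -3.3  -4.4  -5.9  -7.3  -8.4 -10.  -11.1 -12.6 -13.7 -15.1 -16.5
 -17.9 -19.2 -20.5 -21.7]
trough lat -15.4 17.0 collar lat -26.8 27.2 smax 25.9 lip s 3.8 wall z 0.1949
```

View pics/f.png

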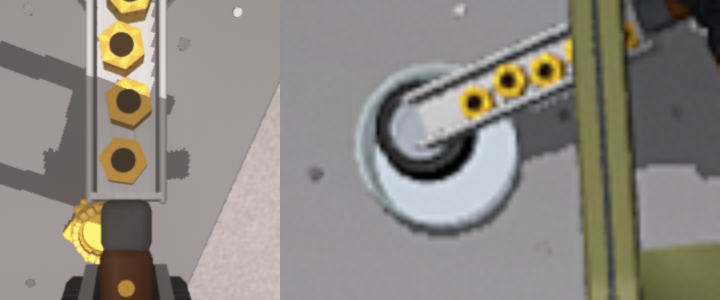

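Request:
{"method": "arm_command", "body": {"moves": [[[0.536,-0.7,2,4,0],[0.536,-1.5,4.2,8.6,0],[0.536,-2.3,6.5,13,0],[0.536,-3.1,8.8,17.1,0],[0.536,-4.0,11.3,21.2,0],[0.536,-4.8,13.8,25.2,0],[0.536,-5.7,16.4,29.2,0],[0.536,-6.7,19.1,33.1,0],[0.536,-6.7,19.1,33.1,0],[0.536,-6.7,19.1,33.1,0]]]}}

```text
t: 20.92
ee_pos: [0.6889, 0.1009, 0.2514]
tcp_rot: [3.14, -0.001, 1.909]
ft_force: [0.1, 0.2, -0.2]
opening: 0.0197
```

```bash
python3 -c "
from h import *
st()"
```

```text
{'t': 20.925, 'ee_pos': [0.6889, 0.1009, 0.2514], 'ft_force': [0.1051, 0.2337, -0.2166], 'ft_torque': [0.152, 0.061, 0.0069], 'opening': 0.0197}
```

Request:
{"method": "arm_command", "body": {"moves": [[[0.536,-1.0,2.9,3.8,0],[0.536,-2.0,5.8,7.5,0],[0.536,-3.1,8.9,11.2,0],[0.536,-4.2,11.9,14.8,0],[0.536,-4.9,14,17.1,0],[0.536,-4.9,14,17.1,0],[0.536,-4.9,14,17.1,0],[0.536,-4.9,14,17.1,0]]]}}

```text
t: 21.92
ee_pos: [0.6839, 0.1149, 0.2684]
tcp_rot: [3.14, -0.001, 1.909]
ft_force: [-0.1, 0.1, -1.8]
opening: 0.0198
```

```bash
python3 -c "
from h import *
st();o=look('g');pit(np.load('g_wrist.npz')); spout(np.load('g_top.npz'),.169)
cv2.imwrite('pics/g.png',np.hstack([o['wrist']['color'][:300,150:430],cv2.resize(o['top']['color'][150:225,180:290],None,fx=4,fy=4)]))"
```

```text
{'t': 21.925, 'ee_pos': [0.6839, 0.1149, 0.2684], 'ft_force': [-0.139, 0.1493, -1.7802], 'ft_torque': [0.0983, 0.0285, 0.0242], 'opening': 0.0198}
{'t': np.float64(21.925), 'ee_pos': array([0.6839, 0.1149, 0.2684]), 'tcp_rot': array([ 3.1403e+00, -9.0000e-04,  1.9086e+00]), 'joint_pos': array([ 1.0500e-01,  4.5230e-01,  1.1789e+00,  1.2000e-03,  1.5094e+00,
       -2.3290e-01]), 'ft_force': array([-0.139 ,  0.1493, -1.7802]), 'ft_torque': array([0.0983, 0.0285, 0.0242])}
PITCH 37.39 z at 45mm -22.3 n 18 [-25.9 -29.  -32.2 -35.1 -38.5 -41.3 -44.5 -47.5 -50.6 -53.8 -56.6 -59.9
 -63.  -66.  -68.9 -71.8 -74.9 -77.7]
trough lat -14.9 18.2 collar lat -26.6 27.8 smax 26.4 lip s 6.9 wall z 0.2077
```

View pics/g.png

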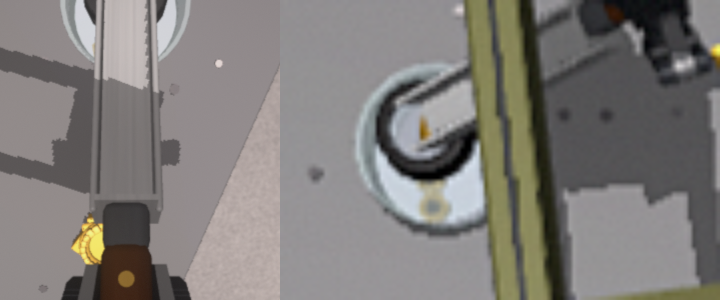

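```bash
python3 -c "
from h import *
d=np.load('g_top.npz');P=cloud(d)
print((P[176:190,210:224,2]*1e3).astype(int)); 
w=np.load('g_wrist.npz')
cv2.imwrite('pics/g2.png',np.hstack([cv2.resize(w['color'][:110,200:340],None,fx=3,fy=3),cv2.resize(d['color'][165:205,195:225],None,fx=8,fy=8)]))"
```

```text
[[ 138  134  124  122  116  154  156  153  159  157  160  161  166  163]
 [ 138  122  120  109   32   39  150  154  156  158  158  164  165  164]
 [ 128  116  110   36   33   40  153  154  156  160  161  157  164  167]
 [ 121  111   39   39   36   50  156  152  154  161  157  158  160  164]
 [ 114   32   38   36   39   53   55  155  156  156  158  159  164  164]
 [ 110   37   42   43   38   56   60  152  153  158  157  160  185  187]
 [  35   35   36   37   35   53   52   59  154  156  186  187  189  183]
 [  36   37   38   34   37   45   52   51  182  182  182  179  173  174]
 [  34   34   37   36   36   47  173  178  179  174  175  171  162  155]
 [  42   38   39   38   37  174  174  176  170  167  166  158  158  156]
 [  38   37   39 1219  171  172  163  165  156  154   37  153  159  157]
 [ 124   37   35  168   36   38   36   35   37   37  157  156  157  156]
 [ 156  154   38   36   35   35   40   39   34  156  153  158  153  155]
 [ 154  155  157  156  159  156  155  155  156  153  157  158  154  155]]Traceback (most recent call last):
  File "<string>", line 6, in <module>
    cv2.imwrite('pics/g2.png',np.hstack([cv2.resize(w['color'][:110,200:340],None,fx=3,fy=3),cv2.resize(d['color'][165:205,195:225],None,fx=8,fy=8)]))
                              ~~~~~~~~~^^^^^^^^^^^^^^^^^^^^^^^^^^^^^^^^^^^^^^^^^^^^^^^^^^^^^^^^^^^^^^^^^^^^^^^^^^^^^^^^^^^^^^^^^^^^^^^^^^^^^^^^^^^^^^
    return _nx.concatenate(arrs, 1, dtype=dtype, casting=casting)
           ~~~~~~~~~~~~~~~^^^^^^^^^^^^^^^^^^^^^^^^^^^^^^^^^^^^^^^
ValueError: all the input array dimensions except for the concatenation axis must match exactly, but along dimension 0, the array at index 0 has size 330 and the array at index 1 has size 320
```

Wrist view: the channel is empty down to the spout. The gold spot in the mouth at crop (425,130) has z ≈ 50 mm, so it is nuts on the jar floor. Now I grip hard and lift off.

Request:
{"method": "arm_command", "body": {"moves": [[[1,0,0,0,0],[1,0,0,0,0],[1,0,0,0,0],[1,0,0,3,0],[1,0,0,9,0],[1,0,0,18,0],[1,0,0,30,0],[1,0,0,42,0],[1,0,0,52,0],[1,0,0,58,0]]], "force": 110}}

```text
t: 23.32
ee_pos: [0.6842, 0.1149, 0.3276]
tcp_rot: [3.139, -0.001, 1.909]
ft_force: [-0.3, 0.5, -2.2]
opening: 0.018
```

```bash
python3 -c "
from h import *
st();o=look('i');pit(np.load('i_wrist.npz'))
a=cv2.resize(o['wrist']['color'][:150,170:370],None,fx=2,fy=2);b=cv2.resize(o['top']['color'][155:225,180:270],None,fx=300/70,fy=300/70)
cv2.imwrite('pics/i.png',np.hstack([a,b[:300]]))"
```

```text
{'t': 23.325, 'ee_pos': [0.6842, 0.1149, 0.3276], 'ft_force': [-0.2792, 0.4705, -2.1684], 'ft_torque': [-0.0491, -0.0722, -0.0542], 'opening': 0.018}
{'t': np.float64(23.325), 'ee_pos': array([0.6842, 0.1149, 0.3276]), 'tcp_rot': array([ 3.1389e+00, -5.0000e-04,  1.9085e+00]), 'joint_pos': array([ 1.0490e-01,  4.2860e-01,  1.0762e+00,  1.1000e-03,  1.6344e+00,
       -2.3270e-01]), 'ft_force': array([-0.2792,  0.4705, -2.1684]), 'ft_torque': array([-0.0491, -0.0722, -0.0542])}
PITCH 37.4 z at 45mm -22.8 n 18 [-26.6 -29.6 -32.4 -36.  -39.  -41.9 -45.  -48.1 -51.1 -54.4 -57.3 -60.1
 -63.3 -66.4 -69.6 -72.5 -75.6 -78.3]
```

View pics/i.png

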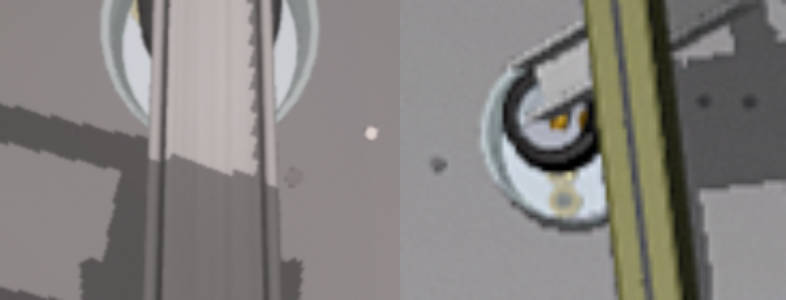

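Request:
{"method": "arm_command", "body": {"moves": [[[1,-4,-6,0,0],[1,-14,-22,0,0],[1,-29,-45,0,0],[1,-46,-71,0,0],[1,-64,-99,0,0],[1,-82,-127,-10,0],[1,-100,-155,-30,0],[1,-117,-182,-55,0],[1,-131,-203,-80,0],[1,-139,-216,-105,0]]]}}

```text
t: 24.72
ee_pos: [0.5429, -0.1029, 0.2212]
tcp_rot: [3.14, -0.0, 1.907]
ft_force: [1.5, 0.2, -2.0]
opening: 0.0182
```

Request:
{"method": "arm_command", "body": {"moves": [[[1,-4,-6,-20,0],[1,-4,-6,-38,0],[1,-4,-6,-50,0],[1,-4,-6,-58,0],[1,-4,-6,-63,0],[1,-4,-6,-65,0],[1,-4,-6,-65,0],[1,-4,-6,-65,0]]]}}

```text
t: 25.72
ee_pos: [0.5392, -0.1089, 0.1565]
tcp_rot: [3.14, 0.0, 1.907]
ft_force: [0.1, 0.6, -2.6]
opening: 0.0181
```

```bash
python3 -c "
from h import *
st();o=look('j');pit(np.load('j_wrist.npz'))"
```

```text
{'t': 25.725, 'ee_pos': [0.5392, -0.1089, 0.1565], 'ft_force': [0.1123, 0.6048, -2.6266], 'ft_torque': [-0.0779, -0.0284, 0.0018], 'opening': 0.0181}
{'t': np.float64(25.725), 'ee_pos': array([ 0.5392, -0.1089,  0.1565]), 'tcp_rot': array([3.1397e+00, 2.0000e-04, 1.9070e+00]), 'joint_pos': array([-2.7680e-01,  3.3990e-01,  1.6641e+00,  1.0000e-03,  1.1359e+00,
       -6.1340e-01]), 'ft_force': array([ 0.1123,  0.6048, -2.6266]), 'ft_torque': array([-0.0779, -0.0284,  0.0018])}
PITCH 37.59 z at 45mm -22.6 n 17 [-26.4 -29.4 -32.6 -35.5 -38.8 -41.8 -45.  -48.  -51.  -54.4 -57.1 -60.3
 -63.4 -66.5 -69.6 -72.5 -75.5 -78.1]
```

Request:
{"method": "arm_command", "body": {"moves": [[[1,0,0,-3,0],[1,0,0,-7,0],[0.56,1.5,-4,-11,0],[0.56,3.5,-10,-19,0],[0.56,5.6,-16,-26.5,0],[0.56,8,-23,-38,0],[0.56,10.5,-30,-49.5,0],[0.56,12.2,-35,-60,0],[0.56,13.9,-39.6,-71,0],[0.56,13.9,-39.6,-71,0]]], "force": 20}}

```text
t: 27.12
ee_pos: [0.5525, -0.1487, 0.0841]
tcp_rot: [3.141, -0.001, 1.906]
ft_force: [0.3, -1.7, 0.9]
opening: 0.0189
```

```bash
python3 -c "
from h import *
st();o=look('k');pit(np.load('k_wrist.npz'))"
```

```text
{'t': 27.125, 'ee_pos': [0.5525, -0.1487, 0.0841], 'ft_force': [0.3009, -1.7208, 0.9363], 'ft_torque': [0.0525, 0.0268, -0.0684], 'opening': 0.0189}
{'t': np.float64(27.125), 'ee_pos': array([ 0.5525, -0.1487,  0.0841]), 'tcp_rot': array([ 3.1413e+00, -1.1000e-03,  1.9064e+00]), 'joint_pos': array([-3.3730e-01,  4.5030e-01,  1.6982e+00,  1.2000e-03,  9.9360e-01,
       -6.7360e-01]), 'ft_force': array([ 0.3009, -1.7208,  0.9363]), 'ft_torque': array([ 0.0525,  0.0268, -0.0684])}
PITCH 14.34 z at 45mm 3.3 n 15 [  2.1   1.   -0.   -0.9  -2.1  -3.1  -4.2  -5.1  -6.1  -7.2  -8.2  -9.1
 -10.1 -11.2 -12.3 -24.7]
```

Request:
{"method": "arm_command", "body": {"moves": [[[0.56,1.3,-3.6,-11,0],[0.56,2.4,-6.8,-22,0],[0.56,3.2,-9.3,-31,0],[0.56,3.8,-10.8,-39,0],[0.56,4.1,-11.7,-44,0],[0.56,4.3,-12.1,-46.5,0],[0.56,4.3,-12.2,-47.5,0],[0.56,4.3,-12.2,-47.5,0]]]}}

```text
t: 28.28
ee_pos: [0.5566, -0.1602, 0.0377]
tcp_rot: [3.141, -0.001, 1.908]
ft_force: [-0.6, -1.2, 1.5]
opening: 0.0187
```

```bash
python3 -c "
from h import *
st();o=look('l');pit(np.load('l_wrist.npz'))"
```

```text
{'t': 28.275, 'ee_pos': [0.5566, -0.1602, 0.0377], 'ft_force': [-0.6466, -1.2351, 1.4796], 'ft_torque': [0.4908, 0.2084, 0.0197], 'opening': 0.0187}
{'t': np.float64(28.275), 'ee_pos': array([ 0.5566, -0.1602,  0.0377]), 'tcp_rot': array([ 3.1408e+00, -8.0000e-04,  1.9075e+00]), 'joint_pos': array([-3.5380e-01,  5.1770e-01,  1.7261e+00,  1.4000e-03,  8.9780e-01,
       -6.9140e-01]), 'ft_force': array([-0.6466, -1.2351,  1.4796]), 'ft_torque': array([0.4908, 0.2084, 0.0197])}
PITCH 0.15 z at 45mm 15.6 n 14 [15.5 15.4 15.6 15.5 15.5 15.5 15.5 15.5 15.6 15.5 15.5 15.5 15.4 15.3
 -0.5]
```

Request:
{"method": "arm_command", "body": {"moves": [[[0.545,0,0,0,0],[0.535,0,0,-0.3,0],[0.53,0,0,-0.5,0],[0.52,0,0,-0.5,0],[0.5,0,0,-0.5,0],[0.3,0,0,-0.5,0],[-0.3,0,0,0,0],[-1,0,0,0,0],[-1,0,0,0,0],[-1,0,0,0,0]]]}}

```text
t: 29.68
ee_pos: [0.5566, -0.1602, 0.0377]
tcp_rot: [3.141, -0.001, 1.907]
ft_force: [0.9, 0.2, 0.1]
opening: 0.0854
```

Request:
{"method": "arm_command", "body": {"moves": [[[-1,0,0,5,0],[-1,0,0,20,0],[-1,0,0,50,0],[-1,0,0,95,0],[-1,-20,-30,140,0],[-1,-50,-70,180,0],[-1,-70,-110,200,0],[-1,-80,-150,200,0],[-1,-80,-150,200,0],[-1,-80,-150,200,0]]]}}

```text
t: 30.92
ee_pos: [0.4764, -0.3098, 0.2382]
tcp_rot: [3.14, -0.001, 1.907]
ft_force: [0.3, 0.6, -0.0]
opening: 0.0854
```

```bash
python3 - <<'E'
from h import *
st();o=look('z')
from h import cloud
d=o["top"];P=cloud(d);ok=d["depth"]>0
r=P[155:215,185:250].reshape(-1,3); r=r[(r[:,2]<.165)&(r[:,2]>.15)]
print("collar",cv2.minEnclosingCircle(r[:,:2].astype(np.float32)*1000),r[:,2].mean())
d0=np.load("top0.npz")
diff=cv2.absdiff(d["color"],d0["color"]).max(2)
cv2.imwrite("pics/z.png",np.hstack([o["scene"]["color"][:, :],cv2.resize(d["color"][155:225,180:238],None,fx=4,fy=6)]))
for n,(y,x) in dict(cast=(slice(145,190),slice(280,325)),denture=(slice(220,255),slice(145,190)),bowl=(slice(230,285),slice(205,265)),spatula=(slice(145,170),slice(335,440))).items(): print(n,(diff[y,x]>60).sum())
m=np.zeros(ok.shape,bool); m[195:255,300:420]=1; t=P[m&ok&(P[...,2]>.036)&(P[...,2]<.08)]; print("z max",np.percentile(t[:,2],[50,95,99.5]))
E
```

```text
{'t': 30.925, 'ee_pos': [0.4764, -0.3098, 0.2382], 'ft_force': [0.3361, 0.624, -0.0191], 'ft_torque': [0.0053, -0.046, 0.0244], 'opening': 0.0854}
{'t': np.float64(30.925), 'ee_pos': array([ 0.4764, -0.3098,  0.2382]), 'tcp_rot': array([ 3.1402e+00, -1.1000e-03,  1.9067e+00]), 'joint_pos': array([-0.652 ,  0.2923,  1.5099,  0.0018,  1.3395, -0.9883]), 'ft_force': array([ 0.3361,  0.624 , -0.0191]), 'ft_torque': array([ 0.0053, -0.046 ,  0.0244])}
collar ((639.52783203125, 246.59005737304688), 27.447458267211914) 0.15646328478380817
cast 0
denture 0
bowl 0
spatula 0
z max [0.05818474 0.06756132 0.06966797]
```

View pics/z.png

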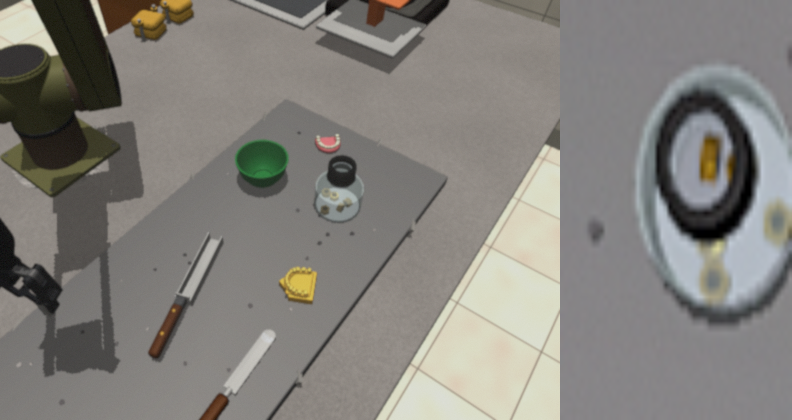

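Scene: the trough lies flat and empty on the slab, and the nuts are visible in the jar at about (340,200). The jar has moved less than 0.5 mm and the bystanders show no change, so I hand the job in.

```bash
python3 -c "
from plant import manip
print(manip.job_done())"
```

```text
the job is handed in; nothing more can be done
None
```

The nuts are in the jar, the empty trough lies flat on the slab back where it started, and I handed the job in at about 31 s of the 72 s allowed.

**How it went:**
- I lifted the trough level at 110 N grip and found the collar by touch. Its top is about 156 mm above the bench, and I pressed on it with about 2 N.
- The arm can only turn about the vertical. To tip the trough I loosened the fingers until it swivelled in them, then raised the handle to about 37° with the spout resting on the collar.
- I gripped hard again, lifted clear, and set it down lip first, turning it back to level before letting go.

**What disagreed:** The first tip attempt, at 22 N, did not swivel. The trough stayed level and lifted about 18 mm off the collar, so I set it back down and loosened the fingers in small steps. The spout then dropped about 2 mm onto the collar before tipping began.

**Last checks:**
- **Trough:** It was at 0.15° tilt before release. The channel looks empty, and its 2.2 N weight after pouring fits an empty trough.
- **Nuts:** They can be seen on the jar floor, but I could not count all five clearly through the glass.
- **Jar and collar:** They are within about 0.5 mm of where they started.
- **Bystanders:** The cast, denture, bowl and spatula show no change in the top view.
- **Arm:** It is well clear of everything, with the gripper open.

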